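# Load the wax melter from its tip-up tray and start it

### The arm

A 6-joint arm with a two-finger parallel gripper is mounted at the origin on the work surface. World frame = base frame: x ahead of the robot, y to its left, z up, the work surface at z = 0. Lengths are in mm, angles in rad, forces in N, time in s.
With the tool pointing down it reaches from about 325 to 900 mm from the base axis. Payload 6.1 kg.
Tool frame: the origin (TCP) lies on the centre line of the jaws, within the pads' length; the fingertips stand env.tip_extent ahead of it and the grasp point (between the pads) lies 2 mm behind it (env.tip_extent is the distance from the TCP to the fingertips, in mm); z points along the fingers, y is the line along which they close (so a half turn about z gives the same grasp; the last joint's range is limited). The gripper opens to 87 mm and grips with 3 to 60 N. Pads are 19 mm wide; open, the fingers measure 117 mm over their backs; the gripper's body (75 mm by 190 mm) begins 51 mm behind the grasp point.
Start: joints at [1.115, 0.22, 1.526, -0, 1.395, -0.126], TCP at [202.407, 591.31, 239.538] pointing down, gripper open.
Joint ranges: [-2.98, 2.98], [-0.91, 2.08], [0.09, 2.57], [-1.24, 4.39], [0.2, 2.65], [-2.68, 2.68]. Speed limits (rad/s): [2.57, 2.57, 3.01, 3.14, 3.14, 3.14].

### API

Orientations are given as a rotation vector (axis times angle).
In Python, from bench import status, imaging, job_done, models, env gives the robot as it stands.
- The arm moves only by the shell command python3 -m inch 'ROWS'. ROWS is JSON, a list of rows, each a list of 5 numbers: the opening, from 0 (shut) to 1 (fully open), then the shift along the world's x, y, z in m, then the turn about the world's z in rad. A call has 1 to 12 rows; each row shifts and turns the commanded pose from where the row before left it; what a row does not reach is not made up. A row lasts 1/8 s, in which the tool goes at most 62.5 mm and 10.7 degrees, less where a joint would pass 70% of its speed; a pose out of reach is approached as far as the arm can. A call is refused whole if a number of a shift passes 0.0625 or a number of a turn 0.188, either way. A call with a gripper value outside its range is refused whole. The fingers move at their own pace and stop on an object; the grip force is fixed at half the most. Time passes only in rows, so rows that do not move let the fingers close. It gives the time, the measured TCP pose, the force, the opening and the grip force at its end, in the units of the state.
- status.sense(): the state, without advancing time (a new reading comes with each control period).
- imaging.capture(name): name is "scene" or "top" or "wrist"; returns the picture (480x640x3 uint8, red, green, blue); there is no depth.
- imaging.camera_info(name): a dict with "fx", "fy", "cx", "cy" (pixels), "eye" and "attitude" of the camera in the world. Camera axes: x right, y down, z forward; pixel columns grow to the right and rows downward; lengths in mm; the calibration is good to about 2 mm. A picture is of the moment at which its call begins: read the wrist's pose just before it. camera_info takes no time and is no camera call; for the wrist camera it gives the pose at the moment of the call.
- job_done(): hands the job in; it is judged then, once.
Trained networks look in the newest picture that a camera, given by its name, has taken for a name from the list of things; names that differ only in an ending like _2 or _b are one class to them, and where a whole thing is asked for, a point or a joint stands for the part that bears it (a point fixed in the world has none). Each returns a list of dicts, best first, with "conf" (0 to 1); they miss things now and then, are a little off and sometimes report something else, mostly with a low value. They report only what shows in the picture. A call takes as long as a camera call. They do not tell look-alikes from the thing itself.
- models.masks_of(camera, target): "mask" (480x640 bool, what is visible of it) and "location" ([column, row] in pixels, amid what is visible of it).
- models.landmark_of(camera, target): "location" ([column, row] in pixels: a listed point, or the origin of a listed thing).
The state is a dict: "time_s": time; "joints": joint angles; "joint_vel": joint speeds; "joint_efforts": joint torques, N m; "tcp_pos": TCP position; "tool_rot": TCP orientation; "contact_force": force on the tool from outside, world axes, zero at the start; "wrist_torque": the same for the moment, N m; "width": opening from 0.0 (shut) to 1.0 (fully open); "grasp_force": force on a finger pad.
Only numpy, scipy, OpenCV 4.12 (cv2) and the standard library are available. Lean on these libraries where they do the work, as an engineer would, in place of code of your own. Each camera call takes 0.05 s, during which the arm holds its last target. There are 200 camera calls.

### The job

Tip up the melter's loading tray by lifting its free end, so that all six wax pieces slide into the tank, then push the tray back down level onto its stop. After that start the melter on its panel: press the square key, then the round key, then the long bar key, one at a time, each properly down for a moment and without hitting it hard. Leave the other things on the table where they are.

Things in the scene. Friction and masses are not known exactly. Their poses are not given: they have to be found in the camera images.
- melter: wax melter, fixed: open steel tank with an aluminium loading tray hinged on one rim, on the robot's right. Origin on the table (z 0) below the middle of the hinge; x points level from tray to tank, y along the hinge, z up. Hinge axis at x 0, z 124 mm. The tray spans x -165 to 12. Two rests (y +-70, 8 wide, x -76 to -6, z 100 to 122 mm) stand below it, else free air.
- tank (a point): centre of the tank's inner floor, z 20 mm. Inside, the tank reaches 89 mm to either side along melter x and 105 mm along melter y; rims at z 120 mm, the wall opposite the tray up to z 140 mm.
- tray (a joint): tray angle (rad): 0 = level on its stop (start), grows as its free end (robot's right) swings up and over towards the tank; hard stop at 1.1. Stiff friction hinge: stays at any angle; moving the free end takes about 3 to 9 N up or down. It carries six wax pieces, which slide off its open end into the tank, all of them by about 1.0 rad.
- tray_floor (a point): centre of the tray's floor, on its upper face, 70 mm from the hinge (turns with the tray). Level: floor 4 mm thick, 170 mm wide, top at z 130 mm; side walls' top at z 158 mm; back wall at melter x -145 to -141 mm, its top at z 144 mm; open at the tank end.
- tray_tab (a point): middle of the free edge, on the underside, of the tray's flat tab: 80 mm wide, 4 mm thick, 20 mm out from the back wall, away from the tank, free air below. 165 mm from the hinge axis; z 126 mm when level; turns with the tray.
- panel: the melter's key panel, fixed: grey box 100 x 170 x 40 mm beside the melter, left or right; origin under its centre, three white keys in a row along its y, in any order, 50 mm apart. All keys spring back; they need 6 N to go fully down (7 mm), about 4 N count as pressed.
- square_key (a joint): travel of the square key (m): 0 = up, 0.007 = fully down; square cap 24 x 24 mm
- square_key_top (a point): centre of the top face of the square key (square cap 24 x 24 mm); 62 mm above the table when up, 10 mm above its black surround
- round_key (a joint): travel of the round key (m): 0 = up, 0.007 = fully down; round cap 27 mm across
- round_key_top (a point): centre of the top face of the round key (round cap 27 mm across); 62 mm above the table when up, 10 mm above its black surround
- bar_key (a joint): travel of the bar key (m): 0 = up, 0.007 = fully down; long narrow cap 38 mm (panel x) by 11 mm (panel y)
- bar_key_top (a point): centre of the top face of the bar key (long narrow cap 38 mm (panel x) by 11 mm (panel y)); 62 mm above the table when up, 10 mm above its black surround
- wax0: block of wax 36 x 30 x 24 mm, 28 g; origin in the centre of its underside; starts standing in the tray
- wax1: round wax puck 34 mm across, 24 mm high, 22 g; origin in the centre of its underside; starts standing in the tray
- wax2: round wax puck 34 mm across, 24 mm high, 22 g; origin in the centre of its underside; starts standing in the tray
- wax3: block of wax 36 x 30 x 24 mm, 28 g; origin in the centre of its underside; starts standing in the tray
- wax4: block of wax 36 x 30 x 24 mm, 28 g; origin in the centre of its underside; starts standing in the tray
- wax5: round wax puck 34 mm across, 24 mm high, 22 g; origin in the centre of its underside; starts standing in the tray
- scale: white kitchen scale 180 x 150 x 36 mm, in the place beside the melter that the panel does not take; loose bystander, origin in its underside; leave it alone
- jar_a: open glass candle jar 84 mm wide, 85 mm high; loose bystander, origin in its underside; leave it alone
- jar_b: lidded candle jar 72 mm wide, 75 mm high; loose bystander, origin in its underside; leave it alone
- bottle: clear bottle 48 mm wide, 105 mm high; loose bystander, origin in its underside; leave it alone
- calculator: calculator 130 x 85 x 21 mm; loose bystander, origin in its underside; leave it alone
- tin: aluminium tin 68 mm wide, 45 mm high; loose bystander, origin in its underside; leave it alone
Mind the look-alikes: they are no part of the job. Leave any blue look-alike of the wax5 alone.

How it is judged:
By the outcome, as a careful person would: the job done as asked, in the order asked, and still so for the second after the job is handed in, with the robot touching nothing.
It also fails if it takes over 69 s, if anything falls off the work surface, if the arm or the gripper's body presses on something with over 40 N, if the wrist force passes 120 N, or if a joint passes its speed limit or range.

## Working session

There is one attempt and no reset: what is moved stays moved. The work goes in short steps, Python scripts to look and compute and a shell command to move; the robot and the scene stay as the last step left them, time stands still between calls to the robot, and variables do not carry over. Pictures are saved under pics/ and viewed, at most 10 in all, crops included, and the job is handed in when it is done.

```bash
mkdir -p pics
cat > h.py <<'E'
import numpy as np,cv2
from bench import status,imaging,models,env
from scipy.spatial.transform import Rotation as R
def Rm(i):
    a=np.array(i["attitude"],float)
    if a.shape==(3,3): return a
    return R.from_rotvec(a).as_matrix() if a.size==3 else R.from_quat(a).as_matrix()
def back(cam,px,z,i=None):
    i=i or imaging.camera_info(cam)
    d=Rm(i)@np.array([(px[0]-i["cx"])/i["fx"],(px[1]-i["cy"])/i["fy"],1])
    e=np.array(i["eye"]);return e+d*(z-e[2])/d[2]
def snap(cam,name):
    im=imaging.capture(cam);cv2.imwrite(f"pics/{name}.png",im[:,:,::-1]);return im
E
python3 - <<'E'
from h import *
print(env.tip_extent,status.sense())
Z={"melter":0,"tank":20,"tray_floor":130,"tray_tab":126,"panel":0,"square_key_top":62,"round_key_top":62,"bar_key_top":62}
for c in("top","scene"):
    snap(c,c+"0");print(imaging.camera_info(c))
    for n,z in Z.items():
        for r in models.landmark_of(c,n)[:2]: print(c,n,round(r["conf"],2),np.round(r["location"]),np.round(back(c,r["location"],z)))
E
```

```text
17.0 {'time_s': 0.0, 'joints': array([ 1.11490221e+00,  2.21187871e-01,  1.52762007e+00,  1.28312208e-05,
        1.39466595e+00, -1.26094895e-01]), 'joint_vel': array([ 0.00030676, -0.00224434,  0.00023441,  0.00115212, -0.00011014,
       -0.00113636]), 'joint_efforts': array([ 7.84804251e-04, -4.94607317e+01, -3.87378073e+01,  6.99250144e-02,
        5.71339752e-02, -1.71482061e-04]), 'tcp_pos': array([202.14809092, 590.79462116, 238.45616296]), 'tool_rot': array([-5.15615520e-01, -3.09843026e+00,  2.82461750e-03]), 'contact_force': array([-0.66685707,  0.57383482,  0.55163817]), 'wrist_torque': array([-0.02051009, -0.03464219,  0.07491977]), 'grasp_force': 0.0, 'width': 1.0005438627503926}
{'fx': 618.2220584531659, 'fy': 618.2220584531659, 'cx': 345.62917058392156, 'cy': 235.28319537894873, 'eye': array([ 329.01179992,   58.61209715, 1480.21541276]), 'attitude': array([-2.17485865,  2.15719345, -0.14603563])}
top melter 0.81 [370. 221.] [543. -20.   0.]
top melter 0.39 [538. 241.] [ 498. -427.    0.]
top tank 0.84 [342. 245.] [481.  47.  20.]
top tray_floor 0.85 [394. 196.] [580.
[... 408 characters left out ...]
07183220606208, 'eye': array([1150.9206959 ,  116.42427588,  995.77802177]), 'attitude': array([-1.82234365, -1.94214272,  0.62317299])}
scene melter 0.76 [295. 267.] [543. -15.   0.]
scene tank 0.85 [320. 243.] [478.  46.  20.]
scene tray_floor 0.93 [265. 253.] [590. -69. 130.]
scene tray_tab 0.72 [443. 267.] [600. 331. 126.]
scene tray_tab 0.71 [287. 262.] [608. -18. 126.]
scene panel 0.75 [166. 243.] [ 491. -365.   -0.]
scene square_key_top 0.39 [159. 228.] [ 488. -364.   62.]
scene round_key_top 0.67 [142. 230.] [ 494. -407.   62.]
scene round_key_top 0.2 [267. 254.] [549. -79.  62.]
scene bar_key_top 0.4 [179. 223.] [ 468. -319.   62.]
scene bar_key_top 0.36 [267. 252.] [544. -78.  62.]
```

View pics/top0.png

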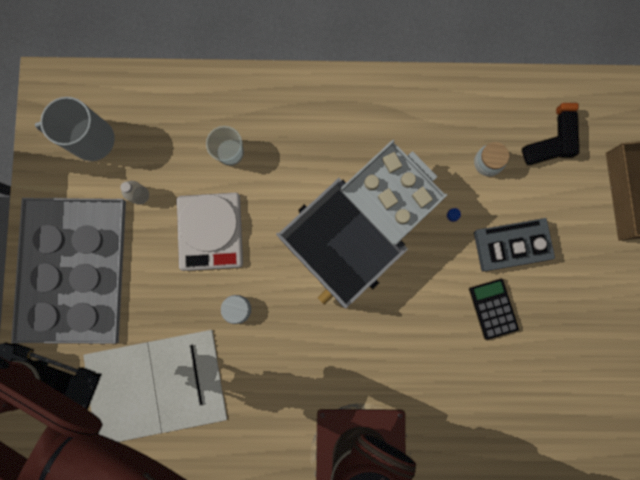

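View pics/scene0.png

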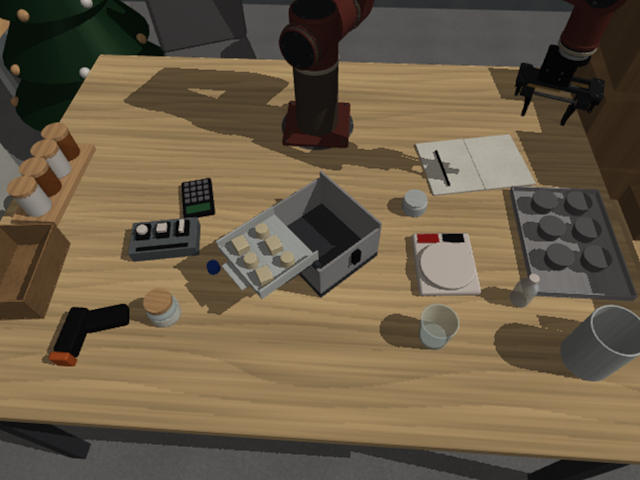

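The top view shows the tray at upper right with its tab at about (427,163) and the tank below left. The panel is at (515,245), with keys bar, square, round from left to right. The blue look-alike is at (453,214). I'll pinch the tab across its 80 mm width, so that the grip acts as a pivot, and move above it now.

```bash
python3 -m inch '[[1,0.032,-0.052,0.004,-0.035],[1,0.032,-0.052,0.004,-0.035],[1,0.032,-0.052,0.004,-0.035],[1,0.032,-0.052,0.004,-0.035],[1,0.032,-0.052,0.004,-0.035],[1,0.032,-0.052,0.004,-0.035],[1,0.032,-0.052,0.004,-0.035],[1,0.032,-0.052,0.004,-0.035],[1,0.032,-0.052,0.004,-0.035],[1,0.032,-0.052,0.004,-0.035]]'
python3 -m inch '[[1,0.032,-0.052,0,-0.035],[1,0.032,-0.052,0,-0.035],[1,0.032,-0.052,0,-0.035],[1,0.032,-0.052,0,-0.035],[1,0,0,0,0],[1,0,0,0,0]]'
python3 - <<'E'
from h import *
i=imaging.camera_info("wrist");snap("wrist","w0");print(i)
for n,z in {"melter":0,"tray_floor":130,"tray_tab":126}.items():
    for r in models.landmark_of("wrist",n)[:2]: print(n,round(r["conf"],2),np.round(r["location"]),np.round(back("wrist",r["location"],z,i)))
s=status.sense();print(s["tcp_pos"],s["tool_rot"],R.from_rotvec(s["tool_rot"]).as_matrix()[:,1])
E
```

```text
time_s: 2.15
tcp_pos: [523.3, 69.4, 280.1]
tool_rot: [1.049, 2.96, 0.001]
contact_force: [1.3, 0.0, 0.8]
width: 0.999
grasp_force: 0.0
time_s: 2.9
tcp_pos: [650.1, -136.5, 279.0]
tool_rot: [-1.252, -2.88, -0.001]
contact_force: [-0.5, -0.3, -0.1]
width: 1.002
grasp_force: 0.0
{'fx': 335.2238209110515, 'fy': 335.2238209110515, 'cx': 318.13834057355973, 'cy': 236.6402538442441, 'eye': array([593.25651034, -76.44061844, 423.9158177 ]), 'attitude': array([2.65643951, 1.04687896, 0.15964007])}
melter 0.68 [323.  58.] [543. -15.   0.]
tray_floor 0.7 [383. 169.] [655. -61. 130.]
tray_floor 0.55 [327. 121.] [592. -65. 130.]
tray_tab 0.69 [ 62. 287.] [ 509. -353.  126.]
tray_tab 0.57 [327. 226.] [ 656. -132.  126.]
[ 650.2210329  -135.30089154  280.3131119 ] [1.24916527e+00 2.88162169e+00 3.63605403e-04] [7.29838415e-01 6.83619469e-01 5.57277625e-04]
```

View pics/w0.png

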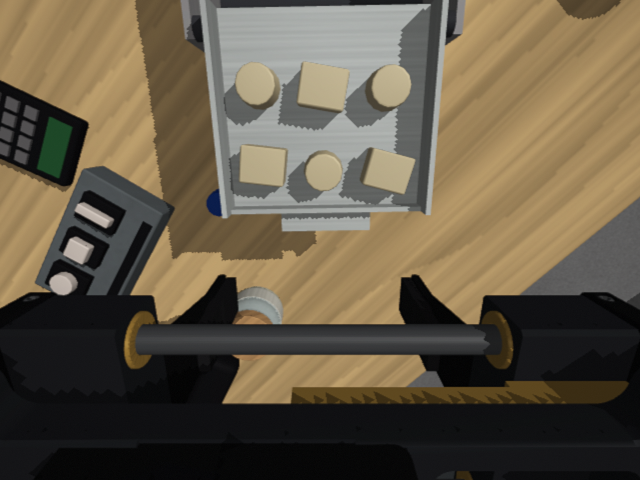

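The wrist view shows the tab's outer edge running from (283,231) to (370,229). The back wall's top corners are at about (222,215) and (430,212). I'll turn these into positions.

Run:
```python
from h import *
i=imaging.camera_info("wrist")
im=cv2.imread("pics/w0.png")
c=im[190:250,200:450];cv2.imwrite("pics/c0.png",cv2.resize(c,None,fx=3.2,fy=3.2,interpolation=cv2.INTER_CUBIC))
s=status.sense();T=R.from_rotvec(s["tool_rot"]).as_matrix()
for p in [(283,231),(370,229)]:
    w=back("wrist",p,130,i);print(p,np.round(w,1),np.round(T.T@(w-s["tcp_pos"]),1))
```

```text
(283, 231) [ 629.4 -160.9  130. ] [ -4.3 -32.8 150.3]
(370, 229) [ 686.3 -105.   130. ] [ -2.4  47.  150.3]
```

View pics/c0.png

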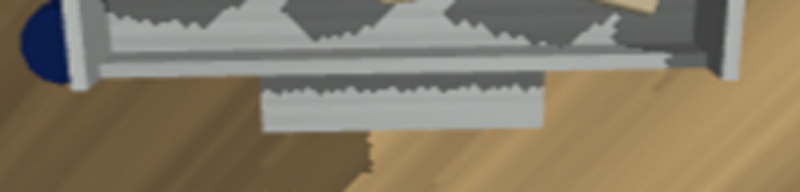

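```bash
python3 -m inch '[[1,0.003,0.0075,-0.03,0.015],[1,0,0,-0.035,0],[1,0,0,-0.03,0],[1,0,0,0,0],[1,0,0,0,0]]'
python3 - <<'E'
from h import *
i=imaging.camera_info("wrist");im=snap("wrist","w1")
c=im[170:400,200:440];cv2.imwrite("pics/c1.png",cv2.resize(c[:,:,::-1],None,fx=2.5,fy=2.5,interpolation=cv2.INTER_CUBIC))
print(i["eye"],i["attitude"],status.sense()["tcp_pos"])
E
```

```text
time_s: 3.72
tcp_pos: [654.1, -128.8, 186.5]
tool_rot: [1.228, 2.889, 0.0]
contact_force: [0.9, 1.0, 0.7]
width: 1.004
grasp_force: 0.0
[595.81993135 -69.42028378 331.12920207] [2.64604597 1.06733101 0.16634857] [ 654.50764897 -129.11638936  187.06566206]
```

View pics/c1.png

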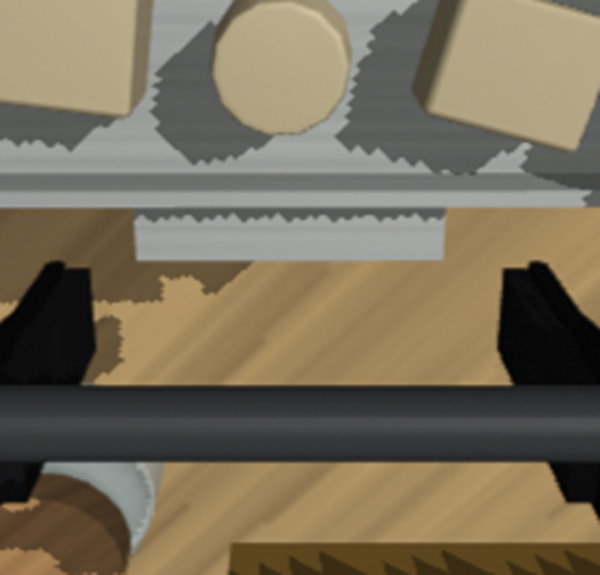

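Run:
```python
from h import *
i=imaging.camera_info("wrist");s=status.sense();T=R.from_rotvec(s["tool_rot"]).as_matrix()
for p in [(254.8,274),(377.6,274)]:
    w=back("wrist",p,130,i);print(np.round(w,1),np.round(T.T@(w-s["tcp_pos"]),1))
# where tips (inner, z=tip) project
for y in(-43.5,43.5):
    w=s["tcp_pos"]+T@np.array([0,y,17]);c=Rm(i).T@(w-i["eye"]);print(i["cx"]+i["fx"]*c[0]/c[2],i["cy"]+i["fy"]*c[1]/c[2])
```

```text
[ 628.7 -162.7  130. ] [ -6.1 -42.   57. ]
[ 686.6 -107.   130. ] [-6.1 38.3 57.1]
237.8542991779987 293.92130041809787
400.56823283589733 293.9419523455032
```

```bash
python3 -m inch '[[1,-0.0013,-0.0013,-0.015,0],[1,0,0,-0.012,0],[1,0,0,-0.011,0],[1,0,0,-0.010,0],[1,0,0,0,0]]'
```

```text
time_s: 4.4
tcp_pos: [651.3, -130.2, 134.9]
tool_rot: [-1.229, -2.888, 0.0]
contact_force: [-0.0, -0.1, 1.2]
width: 0.998
grasp_force: 0.0
```

```bash
python3 -m inch '[[1,0,0,0.002,0],[0.8,0,0,0,0],[0.8,0,0,0,0],[0.8,0,0,0,0]]'
python3 - <<'E'
from h import *
s=status.sense();print(s)
im=imaging.capture("wrist")
c=im[170:400,200:440];cv2.imwrite("pics/c2.png",cv2.resize(c[:,:,::-1],None,fx=2.5,fy=2.5,interpolation=cv2.INTER_CUBIC))
E
```

```text
time_s: 4.9
tcp_pos: [653.1, -130.3, 139.5]
tool_rot: [1.229, 2.889, 0.001]
contact_force: [3.3, 1.8, 1.9]
width: 0.91
grasp_force: 30.0
{'time_s': 4.9, 'joints': array([-3.15533121e-01,  3.95929009e-01,  1.50221589e+00,  6.93277733e-04,
        1.24114376e+00, -1.08192302e+00]), 'joint_vel': array([-1.61592467e-03,  2.73520911e-04, -4.69095293e-05,  5.01993938e-04,
        7.21679529e-04,  9.90941665e-04]), 'joint_efforts': array([-1.56494200e+00, -5.38655090e+01, -3.44402039e+01, -8.15854054e-01,
        8.33407044e-01, -2.53143325e-02]), 'tcp_pos': array([ 653.07014882, -130.2811158 ,  139.47563162]), 'tool_rot': array([1.22921272e+00, 2.88869842e+00, 1.33921799e-03]), 'contact_force': array([3.34169491, 1.8142353 , 1.89241149]), 'wrist_torque': array([ 0.2718214 , -0.49189733, -0.01638219]), 'grasp_force': 30.0003719329834, 'width': 0.9098816659301121}
```

View pics/c2.png

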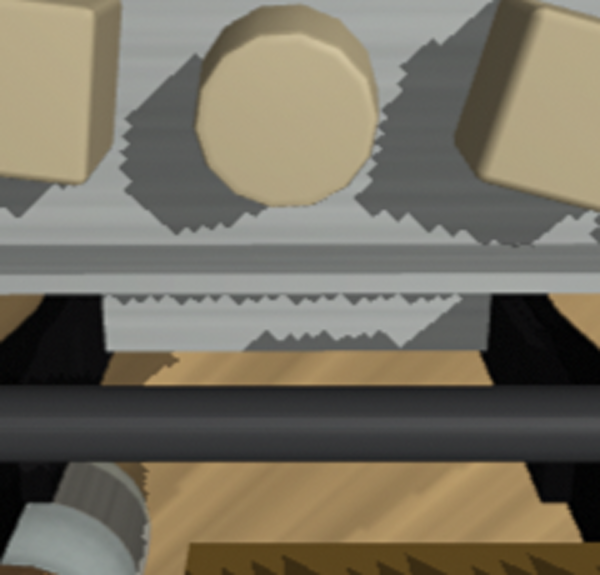

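The gripper holds the tab at 80 mm width. The crop shows both pads on the tab's ends, at columns 105 and 490. Next I'll work out the arc.

Run:
```python
from h import *
u=R.from_rotvec(status.sense()["tool_rot"]).as_matrix()[:2,0];print(u)
t=np.arange(13)*.089
a=159*(1-np.cos(t))+4*np.sin(t);z=159*np.sin(t)+4*(np.cos(t)-1)
print(np.round(np.diff(np.c_[a*u[0],a*u[1],z],axis=0)/1000,4).tolist())
```

```text
[-0.69332598  0.72062208]
[[-0.0007, 0.0007, 0.0141], [-0.0016, 0.0016, 0.014], [-0.0024, 0.0025, 0.0137], [-0.0032, 0.0034, 0.0134], [-0.0041, 0.0042, 0.0129], [-0.0048, 0.005, 0.0123], [-0.0056, 0.0058, 0.0116], [-0.0063, 0.0065, 0.0109], [-0.0069, 0.0072, 0.01], [-0.0075, 0.0078, 0.0091], [-0.008, 0.0084, 0.0081], [-0.0085, 0.0088, 0.0071]]
```

```bash
python3 -m inch '[[0.8,-0.0007,0.0007,0.0141,0],[0.8,-0.0016,0.0016,0.014,0],[0.8,-0.0024,0.0025,0.0137,0],[0.8,-0.0032,0.0034,0.0134,0],[0.8,0,0,0,0]]'
```

```text
time_s: 5.58
tcp_pos: [644.5, -121.5, 194.2]
tool_rot: [1.23, 2.89, 0.002]
contact_force: [3.7, 3.5, 0.3]
width: 0.907
grasp_force: 30.0
```

```bash
python3 -m inch '[[0.8,-0.0041,0.0042,0.0129,0],[0.8,-0.0048,0.005,0.0123,0],[0.8,-0.0056,0.0058,0.0116,0],[0.8,-0.0063,0.0065,0.0109,0],[0.8,0,0,0,0]]'; python3 -m inch '[[0.8,-0.0069,0.0072,0.01,0],[0.8,-0.0075,0.0078,0.0091,0],[0.8,-0.008,0.0084,0.0081,0],[0.8,-0.0085,0.0088,0.0071,0],[0.8,0,0,0,0],[0.8,0,0,0,0],[0.8,0,0,0,0],[0.8,0,0,0,0]]';  python3 - <<'E'
from h import *
im=snap("scene","s1");im2=imaging.capture("top")
cv2.imwrite("pics/s1.png",np.hstack([cv2.resize(im[120:320,180:420],(480,400)),cv2.resize(im2[100:320,260:460],(320,352))[:,:].copy() if 0 else cv2.resize(im2[120:320,260:420],(320,400))])[:,:,::-1])
E
```

```text
time_s: 6.2
tcp_pos: [623.5, -99.7, 241.5]
tool_rot: [1.229, 2.891, 0.002]
contact_force: [3.2, 5.3, 0.7]
width: 0.91
grasp_force: 30.0
time_s: 7.2
tcp_pos: [592.7, -67.8, 275.6]
tool_rot: [-1.23, -2.891, -0.002]
contact_force: [2.4, 5.6, 0.8]
width: 0.908
grasp_force: 30.0
```

View pics/s1.png

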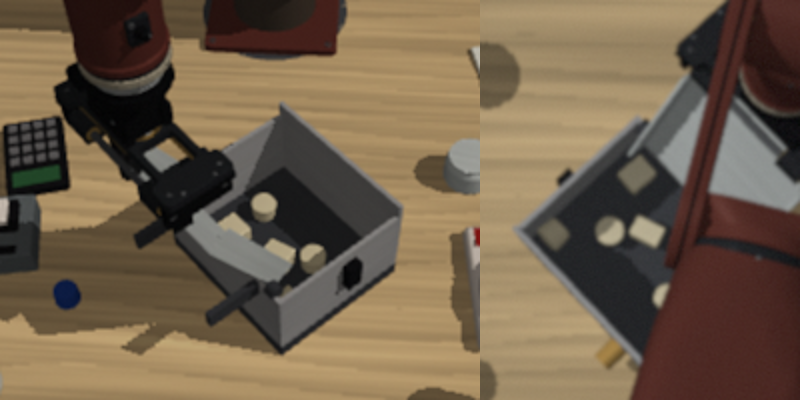

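The tray is up at about 1.07 rad, and five pieces are visible in the tank; the arm hides the rest. I'll lower it along the same arc.

```bash
python3 -m inch '[[0.8,0.0085,-0.0088,-0.0071,0],[0.8,0.008,-0.0084,-0.0081,0],[0.8,0.0075,-0.0078,-0.0091,0],[0.8,0.0069,-0.0072,-0.01,0],[0.8,0.0063,-0.0065,-0.0109,0],[0.8,0.0056,-0.0058,-0.0116,0],[0.8,0.0048,-0.005,-0.0123,0],[0.8,0.0041,-0.0042,-0.0129,0],[0.8,0,0,0,0]]'
python3 - <<'E'
from h import *
im=imaging.capture("wrist");im2=imaging.capture("top");
cv2.imwrite("pics/s2.png",np.hstack([cv2.resize(im,(480,360)),cv2.resize(im2[120:320,260:420],(288,360))])[:,:,::-1])
E
```

```text
time_s: 8.43
tcp_pos: [644.8, -121.8, 192.3]
tool_rot: [-1.23, -2.891, -0.002]
contact_force: [6.2, 3.8, -3.6]
width: 0.91
grasp_force: 30.0
```

View pics/s2.png

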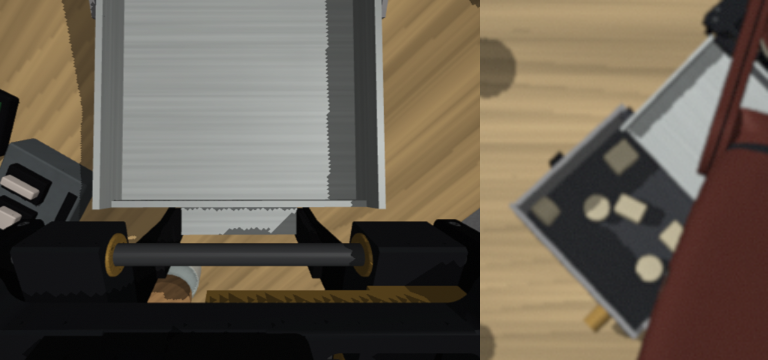

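The tray is empty and the top view shows six pieces in the tank. I'll take the tray down to its stop, with a small overtravel.

```bash
python3 -m inch '[[0.8,0.0032,-0.0034,-0.0134,0],[0.8,0.0024,-0.0025,-0.0137,0],[0.8,0.0016,-0.0016,-0.014,0],[0.8,0.0007,-0.0007,-0.0131,0],[0.8,0,0,-0.002,0],[0.8,0,0,-0.002,0],[0.8,0,0,0,0]]'
```

```text
time_s: 9.4
tcp_pos: [652.8, -130.0, 139.3]
tool_rot: [1.229, 2.89, 0.002]
contact_force: [-4.9, 7.3, 18.2]
width: 0.909
grasp_force: 30.0
```

```bash
python3 -m inch '[[1,0,0,0.001,0],[1,0,0,0,0],[1,0,0,0,0],[1,0,0,0.02,0],[1,0,0,0.03,0],[0,0,0,0,0],[0,0,0,0,0],[0,0,0,0,0],[0,0,0,0,0],[0,0,0,-0.015,0],[0,0,0,-0.012,0],[0,0,0,0,0]]'
```

```text
time_s: 10.9
tcp_pos: [650.7, -130.1, 156.9]
tool_rot: [-1.229, -2.887, 0.001]
contact_force: [-0.3, -0.4, 0.2]
width: 0.289
grasp_force: 0.0
```

```bash
python3 -m inch '[[0,0,0,0,0],[0,0,0,0,0],[0,0,0,0,0],[0,0,0,-0.004,0],[0,0,0,-0.003,0],[0,0,0,-0.002,0],[0,0,0,0,0]]'
```

```text
time_s: 11.78
tcp_pos: [651.9, -130.4, 150.1]
tool_rot: [-1.23, -2.89, 0.0]
contact_force: [0.2, 0.1, 0.6]
width: 0.005
grasp_force: 0.0
```

```bash
python3 -m inch '[[0,0,0,-0.002,0],[0,0,0,-0.001,0],[0,0,0,0,0]]';python3 -m inch '[[0,0,0,-0.001,0],[0,0,0,-0.001,0],[0,0,0,0,0]]'
```

```text
time_s: 12.15
tcp_pos: [652.1, -130.5, 147.6]
tool_rot: [1.23, 2.891, -0.0]
contact_force: [0.3, -0.5, 0.1]
width: 0.005
grasp_force: 0.0
time_s: 12.52
tcp_pos: [652.2, -130.5, 147.3]
tool_rot: [1.23, 2.89, -0.0]
contact_force: [-3.9, 1.4, 7.2]
width: 0.008
grasp_force: 4.3
```

```bash
python3 -m inch '[[0,0,0,-0.001,0],[0,0,0,-0.001,0],[0,0,0,0,0]]';python3 -m inch '[[0,0,0,0.02,0],[0,0,0,0.05,0],[0,-0.01,-0.03,0.03,-0.06],[0,-0.055,-0.01,0,-0.12],[0,0,0,0,0]]'
python3 - <<'E'
from h import *
snap("top","t2")
for n in["square_key_top","round_key_top","bar_key_top","panel"]:
    for r in models.landmark_of("top",n)[:2]: print(n,round(r["conf"],2),np.round(r["location"],1),np.round(back("top",r["location"],0 if n=="panel" else 62)))
E
```

```text
time_s: 12.9
tcp_pos: [652.3, -130.5, 147.3]
tool_rot: [1.23, 2.89, -0.0]
contact_force: [-9.7, 2.8, 17.2]
width: 0.009
grasp_force: 8.7
time_s: 13.52
tcp_pos: [583.8, -170.8, 242.8]
tool_rot: [-1.488, -2.764, 0.001]
contact_force: [0.5, 0.0, 0.8]
width: 0.006
grasp_force: 0.0
square_key_top 0.5 [516.8 245.6] [ 480. -358.   62.]
round_key_top 0.48 [537.8 241.6] [ 490. -407.   62.]
bar_key_top 0.37 [499.8 248.6] [ 473. -318.   62.]
panel 0.98 [509.2 243.6] [ 491. -358.    0.]
```

The keys lie in a row, bar, square, round, heading away from the melter. I'll move above the square key with the tool turned to the panel's axes.

```bash
python3 -m inch '[[0,-0.026,-0.047,0,-0.095],[0,-0.026,-0.047,0,-0.095],[0,-0.026,-0.047,-0.02,-0.095],[0,-0.026,-0.047,-0.03,-0.095],[0,0,0,0,0],[0,0,0,0,0]]'
python3 - <<'E'
from h import *
i=imaging.camera_info("wrist");im=snap("wrist","w3");cv2.imwrite("pics/w3.png",im[60:440,:,::-1])
for n in["square_key_top","round_key_top","bar_key_top"]:
    for r in models.landmark_of("wrist",n)[:2]: print(n,round(r["conf"],2),np.round(r["location"],1),np.round(back("wrist",r["location"],62,i),1))
for n in["square_key","round_key","bar_key"]:
    for r in models.masks_of("wrist",n)[:2]: print(n,round(r["conf"],2),np.round(r["location"],1),np.round(back("wrist",r["location"],62,i),1))
s=status.sense();print(s["tcp_pos"],R.from_rotvec(s["tool_rot"]).as_matrix()[:,1])
E
```

```text
time_s: 14.52
tcp_pos: [484.0, -358.4, 193.7]
tool_rot: [1.98, 2.439, 0.001]
contact_force: [-0.0, -0.9, 0.5]
width: 0.007
grasp_force: 0.0
square_key_top 0.59 [310.7 236.9] [ 478.1 -364.2   62. ]
round_key_top 0.46 [311.9 289.5] [ 489.2 -413.2   62. ]
bar_key_top 0.65 [307.2 176.6] [ 465.  -314.1   62. ]
square_key 0.98 [312.3 234.4] [ 479.  -361.7   62. ]
bar_key 0.61 [315.8 175.3] [ 471.7 -311.6   62. ]
[ 483.91000607 -357.85979612  194.16797264] [9.78498428e-01 2.06253451e-01 5.82689552e-04]
```

View pics/w3.png

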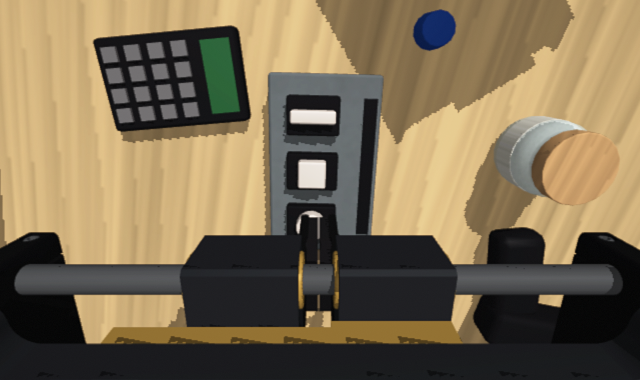

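The wrist view shows the bar at (313,176), the square at (312,233) and the round key partly hidden at about (312,285), in full-frame rows. Together with the 50 mm spacing, that puts the square at about (479,-361), the round at (488,-409.5) and the bar at (470,-312).

```bash
python3 -m inch '[[0,-0.005,-0.003,-0.05,0],[0,0,0,-0.04,0],[0,0,0,-0.016,0],[0,0,0,0,0],[0,0,0,0,0]]'
```

```text
time_s: 15.5
tcp_pos: [479.3, -362.4, 89.6]
tool_rot: [1.979, 2.436, -0.0]
contact_force: [-0.2, 0.1, 0.4]
width: 0.005
grasp_force: 0.0
```

```bash
python3 -m inch '[[0,0,0,-0.003,0],[0,0,0,-0.002,0],[0,0,0,-0.002,0],[0,0,0,-0.002,0],[0,0,0,0,0]]'
```

```text
time_s: 16.12
tcp_pos: [478.1, -361.5, 78.4]
tool_rot: [-1.981, -2.438, 0.0]
contact_force: [-0.5, 0.2, 0.7]
width: 0.005
grasp_force: 0.4
```

```bash
python3 -m inch '[[0,0,0,-0.001,0],[0,0,0,-0.001,0],[0,0,0,-0.001,0],[0,0,0,-0.001,0],[0,0,0,0,0]]'
```

```text
time_s: 16.75
tcp_pos: [478.1, -361.5, 74.7]
tool_rot: [1.981, 2.438, -0.0]
contact_force: [-0.6, 1.2, 3.7]
width: 0.003
grasp_force: 2.0
```

```bash
python3 -m inch '[[0,0,0,-0.001,0],[0,0,0,-0.001,0],[0,0,0,-0.001,0],[0,0,0,0,0],[0,0,0,0,0],[0,0,0,0,0],[0,0,0,0,0]]'; python3 -c "
from h import *
s=status.sense();print(s['tcp_pos'],s['contact_force'])"
```

```text
time_s: 17.62
tcp_pos: [478.2, -361.6, 72.4]
tool_rot: [1.981, 2.438, -0.0]
contact_force: [-3.3, 2.1, 9.7]
width: 0.009
grasp_force: 4.7
[ 478.17939405 -361.58541965   72.37509256] [-3.26090764  2.12589611  9.66337256]
```

Square is fully down at 9.7 N. The round key is next, with the same vertical stroke.

```bash
python3 -m inch '[[0,0,0,0.005,0],[0,0,0,0.013,0],[0,0,0,0,0],[0,0.005,-0.024,0,0],[0,0.005,-0.024,0,0],[0,0,0,0,0],[0,0,0,0,0]]'; python3 -m inch '[[0,0,0,-0.004,0],[0,0,0,-0.003,0],[0,0,0,-0.002,0],[0,0,0,-0.001,0],[0,0,0,-0.001,0],[0,0,0,-0.001,0],[0,0,0,-0.001,0],[0,0,0,-0.001,0],[0,0,0,0,0]]'
```

```text
time_s: 18.5
tcp_pos: [487.7, -408.7, 88.8]
tool_rot: [-1.981, -2.437, -0.001]
contact_force: [-0.6, -0.6, -0.1]
width: 0.006
grasp_force: 0.0
time_s: 19.62
tcp_pos: [488.2, -409.5, 75.7]
tool_rot: [1.981, 2.438, 0.0]
contact_force: [-0.5, 0.9, 2.8]
width: 0.003
grasp_force: 1.5
```

```bash
python3 -m inch '[[0,0,0,-0.001,0],[0,0,0,-0.001,0],[0,0,0,-0.001,0],[0,0,0,-0.001,0],[0,0,0,0,0],[0,0,0,0,0],[0,0,0,0,0],[0,0,0,0,0]]'
```

```text
time_s: 20.62
tcp_pos: [488.2, -409.5, 72.4]
tool_rot: [1.981, 2.438, -0.0]
contact_force: [-2.2, 2.9, 8.0]
width: 0.006
grasp_force: 4.4
```

```bash
python3 -m inch '[[0,0,0,0.005,0],[0,0,0,0.013,0],[0,0,0,0.006,0],[0,-0.0065,0.032,0,0],[0,-0.006,0.033,0,0],[0,-0.006,0.0325,0,0],[0,0,0,-0.006,0],[0,0,0,0,0],[0,0,0,0,0]]'; python3 -m inch '[[0,0,0,-0.004,0],[0,0,0,-0.003,0],[0,0,0,-0.002,0],[0,0,0,-0.001,0],[0,0,0,-0.001,0],[0,0,0,-0.001,0],[0,0,0,-0.001,0],[0,0,0,-0.001,0],[0,0,0,0,0]]'
```

```text
time_s: 21.75
tcp_pos: [469.8, -313.1, 89.7]
tool_rot: [1.982, 2.437, -0.0]
contact_force: [-0.3, -0.4, 0.2]
width: 0.007
grasp_force: 0.0
time_s: 22.88
tcp_pos: [469.6, -312.0, 75.7]
tool_rot: [1.981, 2.438, -0.0]
contact_force: [-1.4, 1.0, 2.4]
width: 0.005
grasp_force: 1.5
```

```bash
python3 -m inch '[[0,0,0,-0.001,0],[0,0,0,-0.001,0],[0,0,0,-0.001,0],[0,0,0,-0.001,0],[0,0,0,0,0],[0,0,0,0,0],[0,0,0,0,0],[0,0,0,0,0]]'
```

```text
time_s: 23.88
tcp_pos: [469.7, -312.1, 72.3]
tool_rot: [1.981, 2.438, -0.0]
contact_force: [-4.1, 3.0, 10.6]
width: 0.0
grasp_force: 4.8
```

All three keys have been pressed. I'll retreat and take a final look at the tray and tank.

```bash
python3 -m inch '[[0,0,0,0.005,0],[0,0,0,0.02,0],[0,0,0,0.05,0],[0,0,0,0.06,0],[0,-0.03,-0.03,0.03,0],[0,-0.03,-0.04,0,0],[0,0,0,0,0],[0,0,0,0,0]]'
python3 - <<'E'
from h import *
im=imaging.capture("scene");im2=imaging.capture("top")
cv2.imwrite("pics/f.png",np.hstack([cv2.resize(im[120:360,100:480],(480,303)),cv2.resize(im2[120:322,260:460],(300,303))])[:,:,::-1])
E
```

```text
time_s: 24.88
tcp_pos: [409.6, -381.8, 236.8]
tool_rot: [1.982, 2.437, 0.001]
contact_force: [0.4, 1.0, -0.5]
width: 0.007
grasp_force: 0.0
```

View pics/f.png

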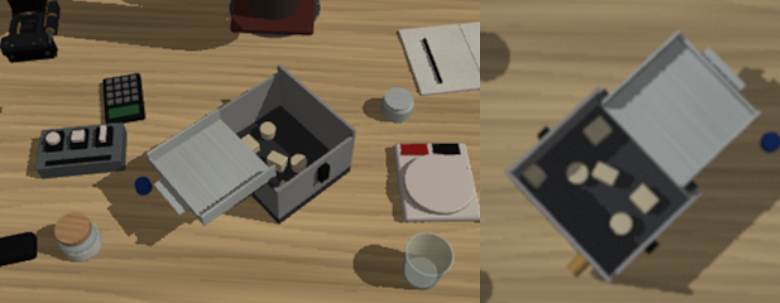

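The tray is empty and level, six pieces lie in the tank, and the other things stand where they were.

```bash
python3 -c "from bench import job_done; print(job_done())"
```

```text
the job is handed in; nothing more can be done
None
```

The job is handed in: all six wax pieces are in the tank, the tray is back level on its stop, and the square, round and bar keys were pressed fully down in that order, in about 25 s of the 69 s allowed; nothing else on the table looked moved in the last pictures.

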